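# Tip the sample rack onto its base and load it into the barcode reader

## Robot

A 6-joint arm with a two-finger parallel gripper is mounted at the origin on the work surface. World frame = base frame: x ahead of the robot, y to its left, z up, the work surface at z = 0. Lengths are in mm, angles in rad, forces in N, time in s.
With the tool pointing down it reaches from about 300 to 775 mm from the base axis. Payload 14.6 kg.
Tool frame: the origin (TCP) lies midway between the tips of the shut fingers; the grasp point (between the pads) lies 19 mm behind it; z points along the fingers, y is the line along which they close (so a half turn about z gives the same grasp; the last joint's range is limited). The gripper opens to 94 mm and grips with 3 to 60 N. Pads are 16 mm wide; open, the fingers measure 119 mm over their backs; the gripper's body (75 mm by 177 mm) begins 78 mm behind the grasp point.
Start: joints at [1.145, 0.3, 1.521, -0, 1.321, -0.067], TCP at [193.13, 514.966, 205.446] pointing down, gripper open.
Joint ranges: [-3.03, 3.03], [-0.79, 2.21], [0.23, 2.52], [-1.04, 4.18], [0, 3.07], [-2.55, 2.55]. Speed limits (rad/s): [2.22, 2.22, 2.57, 3.14, 3.14, 3.14].

## Interface

Orientations are given as [roll, pitch, yaw] about the fixed x, y, z axes, in that order (R = Rz(yaw) Ry(pitch) Rx(roll)).
In Python, from cell import manip, camera gives the robot as it stands.
- The arm moves only by the tool move_arm, never from a script. Its arguments are lists of equal length, an entry for each row: "dp": the shift along the world's x, y, z in mm, a list of three; "rotation": the turn, a rotation vector about the world's x, y, z in rad, a list of three; "hand": the opening, from 0 (shut) to 1 (fully open). A call has 1 to 10 rows; each row shifts and turns the commanded pose from where the row before left it; what a row does not reach is not made up. A row lasts 1/8 s, in which the tool goes at most 62.5 mm and 10.7 degrees, less where a joint would pass 70% of its speed; a pose out of reach is approached as far as the arm can. A call with a gripper value outside its range is refused whole. The fingers move at their own pace and stop on an object; "newtons" is the grip in N (left out, the last holds). Time passes only in rows, so rows that do not move let the fingers close. It gives the time, the measured TCP pose, the force, the opening and the grip force at its end, in the units of the state.
- manip.read_state(): the state, without advancing time (a new reading comes with each control period).
- camera(name): name is "side" or "top" or "wrist"; returns a dict with "image" (384x512x3 uint8, red, green, blue), "fx", "fy", "cx", "cy" (pixels), "k1" (the pictures are not rectified: a ray, as slopes to the right and down, at radius r is drawn at 1 + k1 r^2 times it, then the intrinsics apply), "R" (3x3) and "t" (3): a world point X has camera coordinates R X + t; the wrist camera has in their place "mount" (4x4, takes a point from camera to tool coordinates, whose origin is the TCP and whose axes are the flange's). Camera axes: x right, y down, z forward; pixel columns grow to the right and rows downward; lengths in mm; the calibration is good to about 2 mm. A picture is of the moment at which its call begins: read the wrist's pose just before it. There is no depth.
- manip.sign_off(): hands the job in; it is judged then, once.
The state is a dict: "clock": time; "joints": joint angles; "qd": joint speeds; "effort": joint torques, N m; "eef_pos": TCP position; "eef_rot": TCP orientation; "wrist_force": force on the tool from outside, world axes, zero at the start; "moment": the same for the moment, N m; "finger_gap": finger opening in mm; "finger_force": force on a finger pad.
Only numpy, scipy, OpenCV 4.12 (cv2) and the standard library are available. Lean on these libraries where they do the work, as an engineer would, in place of code of your own. Each camera call takes 0.05 s, during which the arm holds its last target. There are 200 camera calls.

## Task

Take the violet tube rack that stands on end in the white basket, stand it on its plain end on the black mat and let go of it, then push it high up so that it topples onto its underside, wells facing up; do not lay it down in the grip. Then pick it up again from above and set it down (do not drop it) inside the rim of the reader's grey bay, wells up, with its barcode-label end facing the reader's dark window. Leave the bottles, tub, jar and label roll undisturbed and standing.

Things in the scene. Friction and masses are not known exactly. Their poses are not given: they have to be found in the camera images.
- rack: Violet tube rack, flat-faced block 150 x 60 x 48 mm, about 0.25 kg, standing on end in the basket. Origin: centre of the plain end it stands on. z: along its length to the barcode-label end (yellow stripe along that end's edge next to the wells). x (48 mm): out of the face with 21 dark wells (shallow marks); -x: out of the underside (grey pads), the way it must fall. y: across its 60 mm width.
- rack_mid (a point): Centre of the rack, halfway along its length (75 mm from either end), same axes as the rack.
- label_end (a point): Centre of the rack's barcode-label end face (150 mm from the plain end).
- basket: Fixed white open basket, 268 (x) by 168 (y) mm outside, 70 mm high, walls and floor 5 mm thick. Origin: centre of its underside. It is on the left or right of the table, the reader on the other side. The rack stands on its floor near one end, the amber bottle near the middle, the red-capped tub at the other end.
- mat: Fixed black rubber mat, 280 mm (x) by 260 mm (y), 4 mm thick. Origin: centre of its underside. The blue bottle and the white jar stand on it, one near each long (y) side, leaving a way between them along x.
- reader: Fixed barcode reader: grey bay, floor 6 mm above the table, rim top 14 mm above it, inside the rim 176 (x) by 86 (y) mm. Beyond the bay's +x end stands the cream reader head, 60 mm high, 66 by 96 mm, its dark window facing the bay. Origin: under the bay's centre at table height; x points from bay to head.
- bay (a point): Centre of the bay's floor, 6 mm above the table; axes as the reader.
- reagent: Amber bottle with blue cap, 38 mm diameter, 125 mm tall, loose in the basket. Origin: centre of its underside. Leave alone.
- tub: Clear tub with red cap, 42 mm diameter, 65 mm tall, loose in the basket. Origin: centre of its underside. Leave alone.
- sanitiser: Blue bottle with white cap, 50 mm diameter, 120 mm tall, loose on the mat. Origin: centre of its underside. Leave alone.
- jar: White jar with yellow cap, 50 mm diameter, 75 mm tall, loose on the mat. Origin: centre of its underside. Leave alone.
- roll: White label roll, a ring 70 mm in diameter, 50 mm high, lying flat and loose on the table between mat and robot. Origin: centre of its underside. Leave alone.
Things that resemble listed ones, but are neither listed nor needed, are in the scene too. There is more than one size of the rack; the one meant has the size given above.

How it is judged (in metres and radians):
On the way, in this order (a step that is already met when the one before it is completed fails the run):
1. the rack stands upright on its plain end on the mat, let go (angle between rack's own z axis and vertical below 0.1 rad and x of rack in the frame of mat between -0.15 and 0.15 m and y of rack in the frame of mat between -0.14 and 0.14 m and z of rack in the frame of mat between -0.004 and 0.012 m and contact force between the fingers and rack below 0.05 N), for 0.2 s.
2. the rack lies on its underside on the mat, wells up, not touched (angle between rack's own x axis and vertical below 0.1 rad and x of rack_mid in the frame of mat between -0.15 and 0.15 m and y of rack_mid in the frame of mat between -0.14 and 0.14 m and z of rack_mid in the frame of mat between 0.018 and 0.036 m and contact force between the fingers and rack below 0.05 N), for 0.2 s.
At the end, for the whole second after the job is handed in: The rack rests flat on the bay's floor inside the rim (its centre within 25 mm of the bay's centre and within 5 mm of the height at which it lies on the floor, tilted less than 0.08 rad), wells up, label end towards the reader head, at rest and let go; all bystanders stand upright (angle between rack's own x axis and vertical below 0.08 rad and horizontal distance between rack_mid and bay below 0.025 m and z of rack_mid in the frame of bay between 0.019 and 0.029 m and x of label_end in the frame of bay above 0.05 m and linear speed of rack below 0.02 m/s and angle between each of reagent, tub, sanitiser, jar, roll's own z axis and vertical below 0.3 rad); the robot touches nothing.
It fails at once if the rack falls onto its well face or a side (angle between rack's own z axis and vertical above 1.2 rad and angle between rack's own x axis and vertical above 0.9 rad).
It fails at once if the rack is squeezed in the grip (over 12 N) while between standing and lying (tilted 0.6 to 1.2 rad) (angle between rack's own z axis and vertical between 0.6 and 1.2 rad and contact force between the fingers and rack above 12 N).
It fails at once if the rack is dropped into the reader's bay from more than 20 mm, or toppled over it (contact force between the fingers and rack below 0.05 N and horizontal distance between rack_mid and bay below 0.12 m and z of rack_mid in the frame of bay above 0.044 m).
It fails at once if a bottle, jar, tub, or label roll is moved more than 30 mm or tipped (distance of any of reagent, tub, sanitiser, jar, roll from where it was at the start of the episode above 0.03 m or angle between any of reagent, tub, sanitiser, jar, roll's own z axis and vertical above 0.4 rad).
It also fails if it takes over 69 s, if anything falls off the work surface, if the arm or the gripper's body presses on something with over 40 N, if the wrist force passes 120 N, or if a joint passes its speed limit or range.

## Working session

There is one attempt and no reset: what is moved stays moved. The work goes in short steps, Python scripts to look and compute and a tool call to move; the robot and the scene stay as the last step left them, time stands still between calls to the robot, and variables do not carry over. Pictures are saved under pics/ and viewed, at most 10 in all, crops included, and the job is handed in when it is done.

Besides the shell and the picture viewer there is one more tool, called as a command line: name --argument value ..., lists and objects as JSON in quotes. move_arm: Moves the arm, as the interface text tells. Its arguments: {"type":"object","properties":{"dp":{"type":"array","items":{"type":"array","items":{"type":"number"}}},"rotation":{"type":"array","items":{"type":"array","items":{"type":"number"}}},"hand":{"type":"array","items":{"type":"number"}},"newtons":{"type":"number"}},"required":["dp","rotation","hand"]}

```bash
mkdir -p pics; cat > h.py <<'E'
import numpy as np, cv2
from cell import manip, camera
def save(n,im): cv2.imwrite('pics/'+n,im[:,:,::-1])
def ray(c,u,v):
    p=cv2.undistortPoints(np.array([[[u,v]]],float),np.array([[c['fx'],0,c['cx']],[0,c['fy'],c['cy']],[0,0,1.]]),np.array([c['k1'],0,0,0.]))[0,0]
    R=np.array(c['R']);t=np.array(c['t'])
    return -R.T@t, R.T@np.array([p[0],p[1],1])
def onz(c,u,v,z):
    o,d=ray(c,u,v); return o+d*(z-o[2])/d[2]
def proj(c,X):
    p=np.array(c['R'])@np.array(X,float)+np.array(c['t']); a=p[:2]/p[2]; a=a*(1+c['k1']*(a@a))
    return a[0]*c['fx']+c['cx'],a[1]*c['fy']+c['cy']
def wrist():
    from scipy.spatial.transform import Rotation as Ro
    s=manip.read_state(); c=camera('wrist'); M=np.array(c['mount'])
    T=np.eye(4);T[:3,:3]=Ro.from_euler('xyz',s['eef_rot']).as_matrix();T[:3,3]=s['eef_pos']
    W=np.linalg.inv(T@M); c['R']=W[:3,:3];c['t']=W[:3,3]; return c
E
python3 - <<'E'
from h import *
import pickle
a=camera('top');b=camera('side')
pickle.dump((a,b),open('c.pkl','wb'))
save('top.png',a['image']);save('side.png',b['image'])
for c in(a,b): print({k:np.round(v,3).tolist() for k,v in c.items() if k!='image'}, (-np.array(c['R']).T@np.array(c['t'])).round())
print(manip.read_state())
E
```

```text
{'fx': 461.622, 'fy': 461.622, 'cx': 253.674, 'cy': 192.002, 'k1': 0.009, 'R': [[-0.003, -1.0, 0.004], [-0.998, 0.003, -0.058], [0.058, -0.004, -0.998]], 't': [-4.773, 442.496, 1301.735]} [ 3.660e+02 -1.000e+00  1.325e+03]
{'fx': 442.717, 'fy': 442.717, 'cx': 252.846, 'cy': 185.604, 'k1': -0.024, 'R': [[0.899, -0.437, -0.02], [-0.3, -0.583, -0.755], [0.318, 0.685, -0.656]], 't': [-399.622, 239.23, 1208.369]} [  47. -862.  965.]
{'clock': 0.1, 'joints': array([ 1.14538142e+00,  3.00433757e-01,  1.52148427e+00,  8.92928415e-07,
        1.32066620e+00, -6.66008365e-02]), 'qd': array([-0.00215104, -0.00081982, -0.0015654 , -0.00105741,  0.00030838,
        0.00037141]), 'effort': array([-3.48284966e-04, -5.32633996e+01, -3.53287590e+01,  7.09152175e-02,
        2.34298676e-02, -8.88097770e-05]), 'eef_pos': array([193.05521995, 514.77737738, 204.94775798]), 'eef_rot': array([-3.14060334e+00, -6.68535664e-05,  2.78277833e+00]), 'wrist_force': array([ 0.03162811,  0.19676545, -0.32022162]), 'moment': array([-0.00732425,  0.0085549 , -0.01245518]), 'finger_force': 0.0, 'finger_gap': 94.04896343304704}
```

View pics/top.png

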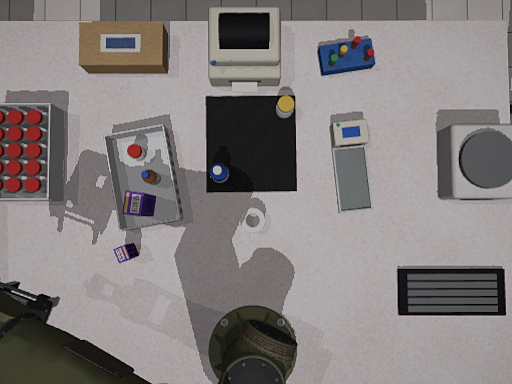

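View pics/side.png

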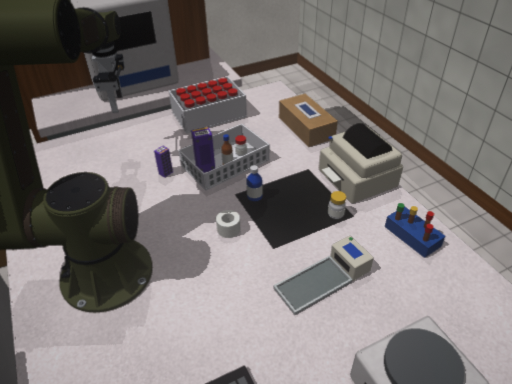

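Top view: the candidates are a violet rack inside the white basket at (139,204) and a smaller one standing on the table at (126,253). The basket one fits the description, both by location and by size. The reader bay is at (351,180) with its head at (350,131), the mat is at (252,144), and the blue bottle is at (219,172). The jar is at (286,104) and the roll at (254,220). The side view shows the racks at (202,150) and (163,160). I'll enlarge both to confirm.

```bash
python3 - <<'E'
from h import *
import pickle
a,b=pickle.load(open('c.pkl','rb'))
ca=cv2.resize(a['image'][180:270,95:195],(500,450),interpolation=3)
cb=cv2.resize(b['image'][115:190,145:195],(300,450),interpolation=3)
save('crop.png',np.hstack([ca,cb]))
def comp(c,lo,hi,mn,box=None):
    h=cv2.cvtColor(c['image'],cv2.COLOR_RGB2HSV); m=cv2.inRange(h,np.array(lo),np.array(hi))
    n,l,s,ce=cv2.connectedComponentsWithStats(m)
    out=[]
    for i in range(1,n):
        if s[i,4]>=mn:
            p=np.argwhere(l==i)[:,::-1].astype(np.float32); r=cv2.minAreaRect(p); out.append((s[i].tolist(),np.round(ce[i],1).tolist(),np.round(cv2.boxPoints(r),1).tolist()))
    return out
print('violet');[print(o) for o in comp(a,(120,60,30),(150,255,255),25)]
print('mat');m=[o for o in comp(a,(0,0,0),(179,255,40),3000)];[print(o, [onz(a,*q,4).round(0)[:2].tolist() for q in o[2]]) for o in m]
print('bay')
g=a['image'][140:215,325:378]; print(g[40,25],g[5,5])
for o in comp(a,(50,5,90),(110,60,190),500): print(o)
E
```

```text
violet
([122, 191, 34, 25, 474], [141.3, 204.1], [[121.80000305175781, 213.3000030517578], [125.0999984741211, 190.0], [155.89999389648438, 194.39999389648438], [152.60000610351562, 217.6999969482422]])
([114, 243, 25, 20, 190], [126.9, 252.1], [[112.9000015258789, 248.8000030517578], [133.10000610351562, 240.8000030517578], [138.8000030517578, 255.10000610351562], [118.69999694824219, 263.1000061035156]])
mat
([206, 96, 91, 96, 7768], [250.5, 144.1], [[205.89999389648438, 96.19999694824219], [294.8999938964844, 95.19999694824219], [296.0, 190.5], [207.0, 191.5]]) [[722.0, 131.0], [724.0, -127.0], [447.0, -128.0], [445.0, 128.0]]
([0, 282, 151, 102, 4023], [60.2, 336.6], [[-19.899999618530273, 330.8999938964844], [2.200000047683716, 276.6000061035156], [166.1999969482422, 343.3999938964844], [144.0, 397.70001220703125]]) [[56.0, 761.0], [206.0, 704.0], [18.0, 241.0], [-130.0, 301.0]]
bay
[106 112 110] [189 181 182]
([333, 146, 38, 66, 1769], [351.7, 177.9], [[332.6000061035156, 149.0], [364.8999938964844, 145.6999969482422], [371.3999938964844, 208.10000610351562], [339.0, 211.39999389648438]])
```

View pics/crop.png

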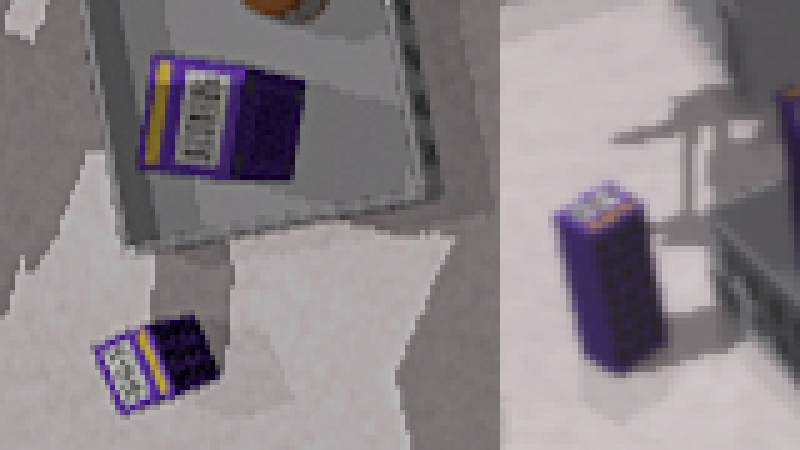

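The crop confirms it. The basket rack's label face has corners at about (126,191), (144,193), (141,216) and (124,214). Its yellow (well-side) edge faces image left (+y world), and its underside with grey pads faces image right. The rack on the table is clearly the smaller size.

```bash
python3 - <<'E'
from h import *
import pickle
a,b=pickle.load(open('c.pkl','rb'))
Q=np.array([onz(a,u,v,155) for u,v in[(126,190.6),(144,193),(141.4,215.6),(123.6,214)]])
print(Q.round(0)[:,:2].tolist(),'c',Q.mean(0).round(1)); 
e=[np.linalg.norm(Q[i]-Q[(i+1)%4]).round(1) for i in range(4)];print(e)
d=(Q[0]+Q[3]-Q[1]-Q[2]);print('rack x dir',np.degrees(np.arctan2(d[1],d[0])))
d=(Q[0]+Q[1]-Q[2]-Q[3]);print('rack y-line dir',np.degrees(np.arctan2(d[1],d[0])))
h=cv2.cvtColor(a['image'],cv2.COLOR_RGB2HSV)
for n,lo,hi,box,z in [('redcap',(0,120,60),(8,255,255),(125,140,145,160),70),('amber blue cap',(100,100,40),(125,255,255),(140,165,160,185),130),('san white/blue',(95,100,40),(125,255,255),(208,160,230,184),95),('jar',(18,100,80),(35,255,255),(275,94,298,116),79),('roll',(0,0,200),(179,40,255),(240,205,268,235),50)]:
    x0,y0,x1,y1=box; m=cv2.inRange(h[y0:y1,x0:x1],np.array(lo),np.array(hi)); p=np.argwhere(m); c=p.mean(0)[::-1]+[x0,y0]
    print(n,len(p),c.round(1),onz(a,*c,z).round(0))
P=np.array([[332.6,149.0],[364.9,145.7],[371.4,208.1],[339.0,211.4]]);W=np.array([onz(a,*p,10) for p in P]);print('bay',W[:,:2].round(0).tolist(),W.mean(0).round(0),[np.linalg.norm(W[i]-W[(i+1)%4]).round() for i in range(4)])
d=W[0]+W[1]-W[2]-W[3];print('bay xdir',np.degrees(np.arctan2(d[1],d[0])))
E
```

```text
[[439.0, 318.0], [433.0, 273.0], [375.0, 278.0], [380.0, 323.0]] c [406.5 298.1 155. ]
[np.float64(46.0), np.float64(57.5), np.float64(45.1), np.float64(59.5)]
rack x dir 83.42867520993487
rack y-line dir -5.514512540004484
redcap 150 [134.  150.6] [554. 321.  70.]
amber blue cap 47 [144.6 174.2] [483. 277. 130.]
san white/blue 186 [218.4 172.2] [491.  88.  95.]
jar 217 [285.5 103.3] [681. -94.  79.]
roll 0 [nan nan] [nan nan nan]
bay [[566.0, -233.0], [575.0, -326.0], [396.0, -342.0], [387.0, -249.0]] [ 481. -287.   10.] [np.float64(93.0), np.float64(180.0), np.float64(93.0), np.float64(180.0)]
bay xdir 4.99544507756628<stdin>:11: RuntimeWarning: Mean of empty slice.
  ret = um.true_divide(
```

move_arm --dp '[[30, -31, 5], [30, -31, 5], [30, -31, 5], [30, -31, 0], [31, -31, 0], [31, -31, 0], [31, -31, 0], [0, 0, 0], [0, 0, 0]]' --rotation '[[0, 0, -0.18], [0, 0, -0.18], [0, 0, -0.18], [0, 0, -0.18], [0, 0, -0.18], [0, 0, -0.18], [0, 0, -0.18], [0, 0, -0.05], [0, 0, 0]]' --hand '[0.8, 0.8, 0.8, 0.8, 0.8, 0.8, 0.8, 0.8, 0.8]' --newtons 20

```text
clock: 1.23
eef_pos: [406.2, 297.7, 220.2]
eef_rot: [-3.141, 0.0, 1.473]
wrist_force: [0.3, -0.4, 0.1]
finger_gap: 75.3
finger_force: 0.0
```

```bash
python3 - <<'E'
from h import *
import pickle
c=wrist(); pickle.dump(c,open('w.pkl','wb')); save('w1.png',c['image'])
s=manip.read_state();print(s['eef_pos'],s['eef_rot'],s['finger_gap'])
E
```

```text
[405.97180587 297.97671515 220.25259783] [-3.14121009e+00  2.44512851e-04  1.47411769e+00] 75.25395840168056
```

View pics/w1.png

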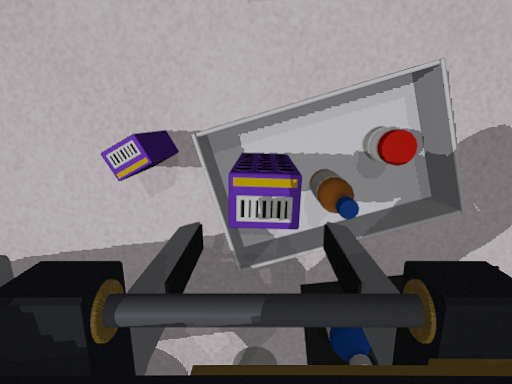

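The wrist view shows the label face between about (231,173) and (300,228), with the wells facing away (+y). The amber bottle's blue cap is at (347,208).

```bash
python3 - <<'E'
from h import *
import pickle
c=pickle.load(open('w.pkl','rb'))
h=cv2.cvtColor(c['image'],cv2.COLOR_RGB2HSV);m=cv2.inRange(h,np.array((15,120,60)),np.array((32,255,255)));m[:150]=0;m[200:]=0;m[:,:220]=0;m[:,310:]=0
p=np.argwhere(m)[:,::-1];r=cv2.boxPoints(cv2.minAreaRect(p.astype(np.float32)));print([(q.round(0).tolist(),onz(c,*q,155).round(1)[:2].tolist()) for q in r])
Q=np.array([onz(c,u,v,155) for u,v in[(230.5,172),(300.5,172),(299.5,228),(230.5,228)]]);print(Q[:,:2].round(1).tolist(),Q.mean(0).round(1))
print('cap',onz(c,347,208,130).round(0))
E
```

```text
[([233.0, 185.0], [384.0, 318.1]), ([233.0, 177.0], [385.0, 324.6]), ([296.0, 179.0], [435.7, 317.9]), ([296.0, 187.0], [435.0, 311.3])]
[[383.3, 328.9], [439.5, 323.3], [435.4, 275.6], [377.4, 281.4]] [408.9 302.3 155. ]
cap [482. 281. 130.]
```

move_arm --dp '[[3, 4, -10], [0, 0, -30], [0, 0, -30], [0, 0, -29], [0, 0, 0], [0, 0, 0], [0, 0, 0], [0, 0, 0]]' --rotation '[[0, 0, -0.02], [0, 0, 0], [0, 0, 0], [0, 0, 0], [0, 0, 0], [0, 0, 0], [0, 0, 0], [0, 0, 0]]' --hand '[0.8, 0.8, 0.8, 0.8, 0.8, 0.3, 0.3, 0.3]' --newtons 20

```text
clock: 2.28
eef_pos: [409.5, 302.3, 122.5]
eef_rot: [3.14, -0.001, 1.453]
wrist_force: [-0.9, 0.3, 4.6]
finger_gap: 60.1
finger_force: 19.9
```

move_arm --dp '[[0, 0, 20], [0, 0, 35], [0, 0, 40], [0, 0, 40], [0, 0, 0]]' --rotation '[[0, 0, 0], [0, 0, 0], [0, 0, 0], [0, 0, 0], [0, 0, 0]]' --hand '[0.3, 0.3, 0.3, 0.3, 0.3]'

```text
clock: 2.9
eef_pos: [409.8, 302.4, 259.0]
eef_rot: [3.138, -0.003, 1.453]
wrist_force: [-0.1, -0.3, -3.8]
finger_gap: 60.6
finger_force: 19.9
```

move_arm --dp '[[11, -30, 0], [11, -31, 0], [11, -31, 0], [11, -31, 0], [11, -31, 0], [11, -31, 0], [11, -31, 0], [11, -31, 0], [11, -31, 0], [11, -29, 0]]' --rotation '[[0, 0, 0.169], [0, 0, 0.169], [0, 0, 0.169], [0, 0, 0.169], [0, 0, 0.169], [0, 0, 0.169], [0, 0, 0.169], [0, 0, 0.169], [0, 0, 0.169], [0, 0, 0.169]]' --hand '[0.3, 0.3, 0.3, 0.3, 0.3, 0.3, 0.3, 0.3, 0.3, 0.3]'

```text
clock: 4.15
eef_pos: [518.9, -6.1, 254.7]
eef_rot: [3.141, -0.002, -3.135]
wrist_force: [0.3, 1.3, -3.2]
finger_gap: 59.8
finger_force: 20.0
```

move_arm --dp '[[0, 0, 0], [0, 0, 0], [0, 0, 0]]' --rotation '[[0, 0, 0], [0, 0, 0], [0, 0, 0]]' --hand '[0.3, 0.3, 0.3]'

```text
clock: 4.53
eef_pos: [518.8, -4.3, 256.1]
eef_rot: [3.141, -0.001, -3.141]
wrist_force: [-0.9, -0.8, -2.8]
finger_gap: 59.8
finger_force: 20.0
```

```bash
python3 - <<'E'
from h import *
c=camera('side');d=camera('top'); 
save('carry.png',np.hstack([cv2.resize(c['image'][60:280,150:400],(400,352)),cv2.resize(d['image'][90:240,180:330],(352,352))]))
E
```

```text
(no output)
```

View pics/carry.png

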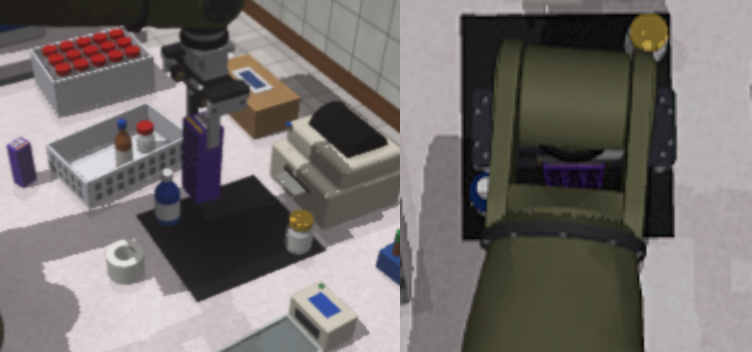

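The rack is held upright over the mat with its wells facing the robot (−x). The bottle and jar are untouched, so I'll lower it.

move_arm --dp '[[1, 0, -30], [0, 0, -35], [0, 0, -30], [0, 0, -20], [0, 0, -10], [0, 0, -5], [0, 0, -2], [0, 0, 0]]' --rotation '[[0, 0, 0], [0, 0, 0], [0, 0, 0], [0, 0, 0], [0, 0, 0], [0, 0, 0], [0, 0, 0], [0, 0, 0]]' --hand '[0.3, 0.3, 0.3, 0.3, 0.3, 0.3, 0.3, 0.3]'

```text
clock: 5.62
eef_pos: [520.3, -5.0, 124.9]
eef_rot: [-3.141, 0.001, -3.14]
wrist_force: [-0.2, 0.6, -2.8]
finger_gap: 60.0
finger_force: 20.0
```

move_arm --dp '[[0, 0, -2], [0, 0, 0], [0, 0, 0]]' --rotation '[[0, 0, 0], [0, 0, 0], [0, 0, 0]]' --hand '[0.3, 0.3, 0.3]'

```text
clock: 6.0
eef_pos: [520.2, -5.1, 122.5]
eef_rot: [-3.142, 0.0, -3.14]
wrist_force: [0.0, -0.4, -3.3]
finger_gap: 60.1
finger_force: 20.0
```

move_arm --dp '[[0, 0, -1], [0, 0, -0.5], [0, 0, 0]]' --rotation '[[0, 0, 0], [0, 0, 0], [0, 0, 0]]' --hand '[0.3, 0.3, 0.3]'

```text
clock: 6.38
eef_pos: [520.6, -5.2, 121.9]
eef_rot: [-3.141, 0.002, -3.14]
wrist_force: [-2.4, -1.9, 6.6]
finger_gap: 59.8
finger_force: 20.0
```

move_arm --dp '[[0, 0, -1], [0, 0, 0], [0, 0, 0]]' --rotation '[[0, 0, 0], [0, 0, 0], [0, 0, 0]]' --hand '[0.3, 0.3, 0.3]'

```text
clock: 6.75
eef_pos: [521.0, -5.5, 121.7]
eef_rot: [-3.141, 0.003, -3.141]
wrist_force: [-4.3, -2.6, 14.1]
finger_gap: 60.1
finger_force: 20.0
```

Contact is made. I'll relieve the press, open and wait.

move_arm --dp '[[0, 0, 1], [0, 0, 0], [0, 0, 0], [0, 0, 0], [0, 0, 0], [0, 0, 0]]' --rotation '[[0, 0, 0], [0, 0, 0], [0, 0, 0], [0, 0, 0], [0, 0, 0], [0, 0, 0]]' --hand '[0.3, 0.68, 0.72, 0.78, 0.82, 0.82]'

```text
clock: 7.5
eef_pos: [520.1, -5.0, 120.9]
eef_rot: [3.142, -0.0, -3.14]
wrist_force: [-1.0, 0.5, 0.4]
finger_gap: 77.2
finger_force: 0.0
```

move_arm --dp '[[0, 0, 20], [0, 0, 35], [0, 0, 30], [0, 0, 0], [0, 0, 0]]' --rotation '[[0, 0, 0], [0, 0, 0], [0, 0, 0], [0, 0, 0], [0, 0, 0]]' --hand '[0.82, 0.82, 0.82, 0.82, 0.82]'

```text
clock: 8.12
eef_pos: [519.8, -5.0, 205.0]
eef_rot: [3.142, -0.001, -3.14]
wrist_force: [-0.3, -0.3, -0.6]
finger_gap: 77.3
finger_force: 0.0
```

```bash
python3 - <<'E'
from h import *
c=wrist(); s=camera('side')
save('stand.png',np.hstack([cv2.resize(c['image'],(440,330)),cv2.resize(s['image'][90:240,200:360],(352,330))]))
E
```

```text
(no output)
```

View pics/stand.png

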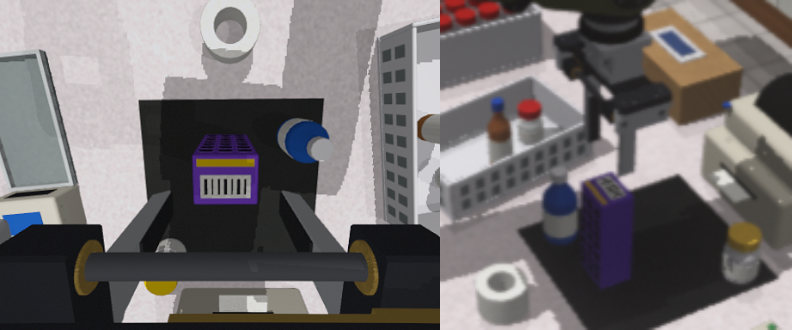

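The rack stands free with its wells towards the robot (label face at about (225,185) in the left panel). Next I shut the fingers, go behind it and push high up.

move_arm --dp '[[-20, 0, 0], [-30, 0, 0], [0, 0, 0], [0, 0, -25], [0, 0, -30], [0, 0, -20], [0, 0, 0]]' --rotation '[[0, 0, 0], [0, 0, 0], [0, 0, 0], [0, 0, 0], [0, 0, 0], [0, 0, 0], [0, 0, 0]]' --hand '[0, 0, 0, 0, 0, 0, 0]'

```text
clock: 9.1
eef_pos: [469.8, -5.0, 129.5]
eef_rot: [3.141, -0.003, -3.14]
wrist_force: [0.8, -0.3, 0.2]
finger_gap: 10.4
finger_force: 0.0
```

move_arm --dp '[[8, 0, 0], [8, 0, 0], [8, 0, 0], [8, 0, 0], [8, 0, 0], [8, 0, 0], [8, 0, 0]]' --rotation '[[0, 0, 0], [0, 0, 0], [0, 0, 0], [0, 0, 0], [0, 0, 0], [0, 0, 0], [0, 0, 0]]' --hand '[0, 0, 0, 0, 0, 0, 0]'

```text
clock: 9.98
eef_pos: [526.7, -5.0, 130.9]
eef_rot: [-3.142, 0.0, -3.14]
wrist_force: [-0.2, 0.3, -0.2]
finger_gap: 0.2
finger_force: 0.0
```

move_arm --dp '[[6, 0, 0], [6, 0, 0], [6, 0, 0], [0, 0, 0], [0, 0, 0], [0, 0, 0], [0, 0, 0], [0, 0, 0]]' --rotation '[[0, 0, 0], [0, 0, 0], [0, 0, 0], [0, 0, 0], [0, 0, 0], [0, 0, 0], [0, 0, 0], [0, 0, 0]]' --hand '[0, 0, 0, 0, 0, 0, 0, 0]'

```text
clock: 10.98
eef_pos: [544.1, -5.0, 131.0]
eef_rot: [-3.142, 0.0, -3.14]
wrist_force: [-0.1, -1.1, -0.0]
finger_gap: 0.2
finger_force: 0.0
```

```bash
python3 - <<'E'
from h import *
c=wrist(); s=camera('side')
save('fall.png',np.hstack([cv2.resize(c['image'],(440,330)),cv2.resize(s['image'][90:240,200:360],(352,330))]))
E
```

```text
(no output)
```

View pics/fall.png

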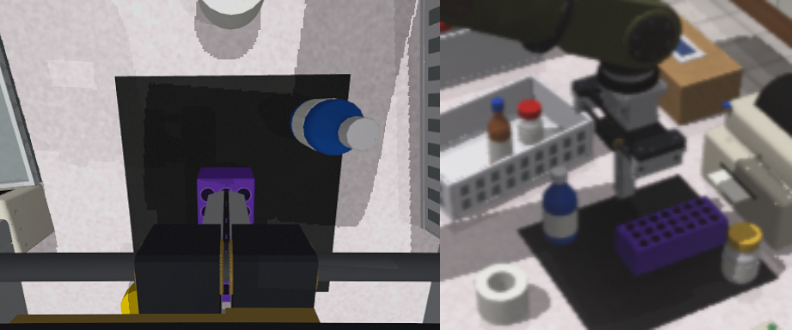

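The side view shows the rack lying on its underside with its wells up, clear of the jar and bottle. I'll rise above its middle, open and measure.

move_arm --dp '[[0, 0, 40], [10, 0, 40], [30, 0, 40], [35, 0, 0], [0, 0, 0], [0, 0, 0]]' --rotation '[[0, 0, 0], [0, 0, 0], [0, 0, 0], [0, 0, 0], [0, 0, 0], [0, 0, 0]]' --hand '[0, 0.9, 0.9, 0.9, 0.9, 0.9]'

```text
clock: 11.82
eef_pos: [618.6, -5.0, 250.4]
eef_rot: [3.142, -0.001, -3.14]
wrist_force: [-0.6, 0.1, -0.1]
finger_gap: 46.9
finger_force: 0.0
```

```bash
python3 - <<'E'
from h import *
c=wrist(); save('lie.png',c['image'])
s=manip.read_state();print(s['eef_pos'],s['finger_gap'])
h=cv2.cvtColor(c['image'],cv2.COLOR_RGB2HSV);m=cv2.inRange(h,np.array((120,60,20)),np.array((150,255,255)));m=cv2.morphologyEx(m,cv2.MORPH_CLOSE,np.ones((9,9)))
n,l,st,ce=cv2.connectedComponentsWithStats(m);i=1+st[1:,4].argmax();p=np.argwhere(l==i)[:,::-1].astype(np.float32)
r=cv2.boxPoints(cv2.minAreaRect(p));print(st[i],[(q.round(0).tolist(),onz(c,*q,52).round(1)[:2].tolist()) for q in r])
E
```

```text
[618.55757575  -5.01765809 250.77815644] 51.352241866209866
[ 237  119   52  119 5809] [([237.0, 119.0], [548.5, -36.3]), ([288.0, 119.0], [548.5, 24.7]), ([288.0, 237.0], [699.0, 27.8]), ([237.0, 237.0], [699.0, -39.3])]
```

View pics/lie.png

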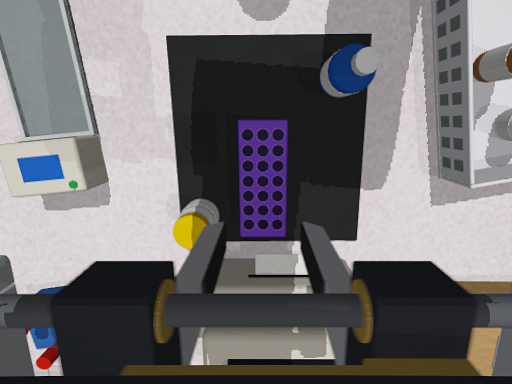

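The rack's top face is at pixels (237–288, 119–237), which puts its centre at (624,−6) with yaw 0 and a size of 150×62. That matches the wanted size. Descend and grip.

move_arm --dp '[[4, -1, -40], [0, 0, -45], [0, 0, -45], [0, 0, -45], [0, 0, -35], [0, 0, -18], [0, 0, -5], [0, 0, 0], [0, 0, 0], [0, 0, 0]]' --rotation '[[0, 0, 0], [0, 0, 0], [0, 0, 0], [0, 0, 0], [0, 0, 0], [0, 0, 0], [0, 0, 0], [0, 0, 0], [0, 0, 0], [0, 0, 0]]' --hand '[0.85, 0.85, 0.85, 0.85, 0.85, 0.85, 0.85, 0.3, 0.3, 0.3]' --newtons 20

```text
clock: 13.12
eef_pos: [623.7, -6.0, 19.1]
eef_rot: [-3.142, 0.002, -3.14]
wrist_force: [-0.8, -0.5, 5.9]
finger_gap: 59.9
finger_force: 20.0
```

move_arm --dp '[[0, 0, 10], [0, 0, 30], [0, 0, 40], [0, 0, 40], [0, 0, 40], [0, 0, 0]]' --rotation '[[0, 0, 0], [0, 0, 0], [0, 0, 0], [0, 0, 0], [0, 0, 0], [0, 0, 0]]' --hand '[0.3, 0.3, 0.3, 0.3, 0.3, 0.3]'

```text
clock: 13.88
eef_pos: [624.1, -6.1, 181.3]
eef_rot: [-3.141, 0.005, -3.14]
wrist_force: [0.2, 1.5, -3.7]
finger_gap: 59.7
finger_force: 20.0
```

```bash
python3 - <<'E'
from h import *
import pickle
a,b=pickle.load(open('c.pkl','rb'))
for c,box in((a,(325,140,380,218)),(b,(265,245,375,315))):
    x0,y0,x1,y1=box;im=c['image'][y0:y1,x0:x1].astype(int)
    m=((im.max(2)<150)&(im.max(2)>70)&(im[:,:,1]>=im[:,:,0]+2)).astype(np.uint8)   # grey-green floor
    m=cv2.morphologyEx(m,cv2.MORPH_OPEN,np.ones((3,3)))
    n,l,s,ce=cv2.connectedComponentsWithStats(m);i=1+s[1:,4].argmax();p=np.argwhere(l==i)[:,::-1].astype(np.float32)+[x0,y0]
    W=np.array([onz(c,*q,6)[:2] for q in p],np.float32); r=cv2.minAreaRect(W);print(s[i],r)
E
```

```text
[   9    7   36   65 1799] ((480.0528869628906, -288.57098388671875), (178.2161407470703, 86.26848602294922), 5.784267902374268)
[  13   14   71   51 1780] ((484.3970642089844, -281.7023010253906), (181.8238525390625, 87.2301254272461), 5.718759059906006)
```

move_arm --dp '[[-14, -28, 0], [-14, -28, 0], [-14, -28, 0], [-14, -28, 0], [-14, -28, 0], [-14, -28, 0], [-14, -28, 0], [-15, -28, 0], [-15, -28, 0], [-15, -28, 0]]' --rotation '[[0, 0, 0.01], [0, 0, 0.01], [0, 0, 0.01], [0, 0, 0.01], [0, 0, 0.01], [0, 0, 0.01], [0, 0, 0.01], [0, 0, 0.01], [0, 0, 0.005], [0, 0, 0]]' --hand '[0.3, 0.3, 0.3, 0.3, 0.3, 0.3, 0.3, 0.3, 0.3, 0.3]'

```text
clock: 15.12
eef_pos: [478.9, -286.5, 176.3]
eef_rot: [3.14, -0.002, -3.055]
wrist_force: [-0.1, -0.0, -2.0]
finger_gap: 60.1
finger_force: 20.0
```

```bash
python3 - <<'E'
from h import *
c=wrist(); s=camera('side')
print(manip.read_state()['eef_pos'])
save('bay.png',np.hstack([cv2.resize(c['image'],(440,330)),cv2.resize(s['image'][190:340,240:400],(352,330))]))
E
```

```text
[ 478.36736037 -287.77495317  176.38369624]
```

View pics/bay.png

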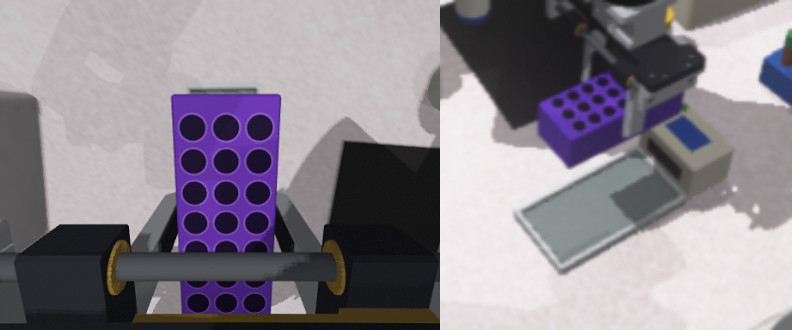

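The rack is above the bay with its wells up and its label end towards the head. In the left panel the bay's near rim shows centred behind it, at about (222,90). Fine-tune and lower.

move_arm --dp '[[3, 2, -25], [0, 0, -35], [0, 0, -35], [0, 0, -30], [0, 0, -15], [0, 0, -8], [0, 0, -3], [0, 0, 0]]' --rotation '[[0, 0, 0.012], [0, 0, 0], [0, 0, 0], [0, 0, 0], [0, 0, 0], [0, 0, 0], [0, 0, 0], [0, 0, 0]]' --hand '[0.3, 0.3, 0.3, 0.3, 0.3, 0.3, 0.3, 0.3]'

```text
clock: 16.23
eef_pos: [483.4, -284.2, 27.5]
eef_rot: [-3.141, 0.001, -3.043]
wrist_force: [0.0, 0.1, -2.1]
finger_gap: 59.9
finger_force: 20.0
```

move_arm --dp '[[0, 0, -1], [0, 0, -1], [0, 0, 0], [0, 0, 0]]' --rotation '[[0, 0, 0], [0, 0, 0], [0, 0, 0], [0, 0, 0]]' --hand '[0.3, 0.3, 0.3, 0.3]'

```text
clock: 16.73
eef_pos: [483.2, -284.1, 25.0]
eef_rot: [-3.142, 0.0, -3.043]
wrist_force: [0.5, 0.6, -3.3]
finger_gap: 59.6
finger_force: 20.0
```

move_arm --dp '[[-1, -1, -1], [0, 0, -1], [0, 0, -1], [0, 0, 0], [0, 0, 0]]' --rotation '[[0, 0, 0], [0, 0, 0], [0, 0, 0], [0, 0, 0], [0, 0, 0]]' --hand '[0.3, 0.3, 0.3, 0.3, 0.3]'

```text
clock: 17.35
eef_pos: [482.1, -285.0, 21.9]
eef_rot: [3.142, -0.0, -3.043]
wrist_force: [0.7, 0.1, -2.4]
finger_gap: 59.8
finger_force: 20.0
```

move_arm --dp '[[0, 0, -1], [0, 0, 0], [0, 0, 0]]' --rotation '[[0, 0, 0], [0, 0, 0], [0, 0, 0]]' --hand '[0.3, 0.3, 0.3]'

```text
clock: 17.73
eef_pos: [482.3, -285.1, 21.2]
eef_rot: [-3.141, 0.0, -3.043]
wrist_force: [-0.2, 0.2, 1.8]
finger_gap: 59.7
finger_force: 20.0
```

Contact with the floor came at the expected height (21.2). I'll release and retract.

move_arm --dp '[[0, 0, 0], [0, 0, 0], [0, 0, 0], [0, 0, 0], [0, 0, 0], [0, 0, 15], [0, 0, 40], [0, 0, 50], [0, 0, 50], [0, 0, 50]]' --rotation '[[0, 0, 0], [0, 0, 0], [0, 0, 0], [0, 0, 0], [0, 0, 0], [0, 0, 0], [0, 0, 0], [0, 0, 0], [0, 0, 0], [0, 0, 0]]' --hand '[0.68, 0.74, 0.8, 0.84, 0.84, 0.84, 0.84, 0.84, 0.84, 0.84]'

```text
clock: 18.98
eef_pos: [481.9, -284.8, 228.9]
eef_rot: [-3.141, 0.001, -3.043]
wrist_force: [0.3, -0.6, -0.4]
finger_gap: 78.6
finger_force: 0.0
```

move_arm --dp '[[0, 0, 0], [0, 0, 0], [0, 0, 0]]' --rotation '[[0, 0, 0], [0, 0, 0], [0, 0, 0]]' --hand '[0.84, 0.84, 0.84]'

```text
clock: 19.35
eef_pos: [481.7, -284.8, 224.9]
eef_rot: [3.14, -0.002, -3.043]
wrist_force: [-0.3, 0.1, -0.7]
finger_gap: 79.0
finger_force: 0.0
```

```bash
python3 - <<'E'
from h import *
c=wrist(); s=camera('side')
save('end.png',np.hstack([cv2.resize(c['image'],(440,330)),cv2.resize(s['image'][80:340,150:410],(330,330))]))
h=cv2.cvtColor(c['image'],cv2.COLOR_RGB2HSV);m=cv2.inRange(h,np.array((120,60,20)),np.array((150,255,255)));m=cv2.morphologyEx(m,cv2.MORPH_CLOSE,np.ones((9,9)))
n,l,st,ce=cv2.connectedComponentsWithStats(m);i=1+st[1:,4].argmax();p=np.argwhere(l==i)[:,::-1].astype(np.float32)
r=cv2.minAreaRect(np.array([onz(c,*q,54)[:2] for q in p],np.float32));print(r)
E
```

```text
((481.81842041015625, -285.6827392578125), (149.15414428710938, 60.12554168701172), 5.686018466949463)
```

View pics/end.png

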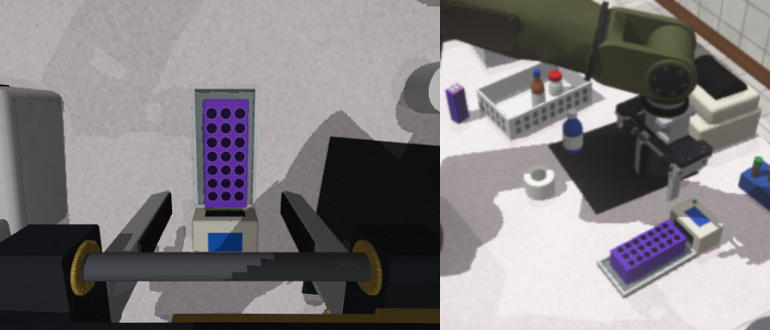

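The rack lies flat and centred in the bay (left panel, 203–249, 98–208), with its wells up and its label end at the head. The visible bystanders are standing and the arm is clear.

```bash
python3 -c "
from cell import manip
print(manip.sign_off())"
```

```text
the job is handed in; nothing more can be done
None
```

The job is handed in: the rack was stood on its plain end on the mat, let go, toppled onto its underside, and set down centred in the reader bay, wells up with the label end at the window. The robot clock read about 19 s at hand-in, and the hand-in call gave no pass/fail result.

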